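# Pack the cell bricks in the safety case and return the empty tray

### The job

Press the red thumb latch of the yellow case so that its sprung lid pops open, put every cell brick from the black tray inside the case, and push the lid down until it snaps shut and stays shut. Only then slide the empty tray flat along the bench (never lifting it) until it lies inside the green outline and square with it; leave the meter, the tape roll and the screwdriver where they are.

Things in the scene. Friction and masses are not known exactly. Their poses are not given: they have to be found in the camera images.
- case: Yellow open-topped case fixed to the bench, 146 (x) by 300 (y) by 83 mm high, walls and floor 5 mm. Origin: centre of its underside; z up. Its -x face is the front with the red thumb latch; its +x top edge carries the lid hinge. Four bricks fit in a row along its y, 70 mm apart (-105 to 105). The latch's steel hook stands 96 mm above the bench, at x -78 to -97 mm.
- lid_hinge (a point): On the case: middle of the lid's hinge line, on its +x rim, 83.5 mm above the bench; the line runs along the case's y.
- lid (a joint): Lid angle, rad: 0 fully down, about 0.01 latched; once unlatched a spring lifts it to its stop at 1.75 (past upright). Lid: 146 by 300 by 6 mm yellow frame, clear window, steel catch bar at mid front edge. To shut, push it over from its outer (+x) side and down: 2 to 4 N at the front edge, then about 6 N to ride past the hook, which snaps over the bar below 0.01; it then stays shut.
- lid_front (a point): On the lid's outer (top) face, middle of its width, 135 mm from the hinge line, 11 mm in from the front edge: a good place to press it down.
- latch (a joint): Latch rocker angle in rad: 0 at rest, grows to 0.30 as the thumb pad is pressed down; a spring brings it back. The lid is let go at about 0.1 to 0.15.
- thumb_pad (a point): Centre of the top face of the red thumb pad (42 along the case's x by 56 mm along its y), 70 mm above the bench and 129 mm in front of the case's centre (-x) at rest. Pressing it straight down 10 mm (about 3 N; 4 N at the stop, 16 mm down) frees the lid.
- tray: Black loose tray, 300 (its x) by 114 (its y) by 22 mm high, walls and floor 5 mm, open on top, 0.5 kg. Origin: centre of its underside; z up. The bricks start standing in it in a row along its x, at about -105, -35, 35 and 105 mm (up to two places are empty). It slides on the bench.
- bay: Green outline painted on the bench, inside 330 (its x) by 144 mm (its y), 30 mm larger each way than the tray; origin at its centre. The tray belongs in its middle with the long sides along the outline's long sides (either way round).
- meter: Bystander: orange test meter, 150 by 80 by 36 mm, loose; origin centre of the underside.
- tape: Bystander: blue roll of tape lying flat, 70 mm across, 19 mm high, loose; origin centre of the underside.
- driver: Bystander: screwdriver lying on the bench, loose.
- brick0_mid (a point): A cell brick: four teal cells with copper caps, clipped two by two in black frames; 54 by 54 mm (its x, y) by 72 mm high (its z), 0.36 kg, all smooth flat sides. This point is its centre, half-way up. None if absent.
- brick1_mid (a point): Another brick, the same. None if absent.
- brick2_mid (a point): Another brick, the same. None if absent.
- brick3_mid (a point): Another brick, the same. None if absent.

How it is judged:
By the outcome, as a careful person would: the job done as asked, in the order asked, and still so for the second after the job is handed in, with the robot touching nothing.
Of brick0, brick1, brick2, brick3 only 2 to 4 are there at a start; the rules pass over those that are not, and their reading is None.
At some moment in a run one of tray, brick0, brick1, brick2, brick3 may be knocked a few centimetres aside while the robot is not near it.
Once in a run the grip may slacken for a moment while it holds something.
It also fails if it takes over 210 s, if anything falls off the work surface, if the arm or the gripper's body presses on something with over 40 N, if the wrist force passes 120 N, or if a joint passes its speed limit or range.

### The arm

A 6-joint arm with a two-finger parallel gripper is mounted at the origin on the work surface. World frame = base frame: x ahead of the robot, y to its left, z up, the work surface at z = 0. Lengths are in mm, angles in rad, forces in N, time in s.
With the tool pointing down it reaches from about 375 to 925 mm from the base axis. Payload 5.7 kg.
Tool frame: the origin (TCP) lies at the very end of the fingers, on their centre line; the grasp point (between the pads) lies 19 mm behind it; z points along the fingers, y is the line along which they close (so a half turn about z gives the same grasp; the last joint's range is limited). The gripper opens to 88 mm and grips with 3 to 60 N. Pads are 20 mm wide; open, the fingers measure 115 mm over their backs; the gripper's body (75 mm by 178 mm) begins 61 mm behind the grasp point.
Start: joints at [1.185, 0.359, 1.51, -0, 1.272, -0.115], TCP at [160.495, 578.103, 222.623] pointing down, gripper open.
Joint ranges: [-2.97, 2.97], [-1.01, 2.36], [0.21, 2.38], [-0.96, 4.11], [0.2, 2.71], [-2.98, 2.98]. Speed limits (rad/s): [2.39, 2.39, 3.14, 3.14, 3.14, 3.14].

### API

Orientations are given as a unit quaternion [x, y, z, w].
In Python, from workcell import robot gives the robot as it stands.
- The arm moves only by the tool play_rows, never from a script. Its argument "moves" is one flat list of numbers, 7 for each row, row after row: the shift along the tool's x, y, z each as a share of 0.5 m, from -1 to 1, then the turn, a rotation vector about the tool's x, y, z each as a share of pi/4 rad, from -1 to 1, then the opening in per cent of the stroke, from 0 (shut) to 100 (fully open). A call has 1 to 20 rows; each row is the pose to reach, as a shift and turn from the pose commanded when the call began, along the tool's axes at that moment; what a row does not reach only later rows make up. A row lasts 1/10 s, in which the tool goes at most 50 mm and 8.59 degrees, less where a joint would pass 70% of its speed; a pose out of reach is approached as far as the arm can. A call with a number of a shift or a turn outside -1 to 1 is refused whole. A call with a gripper value outside its range is refused whole. The fingers move at their own pace and stop on an object; "newtons" is the grip in N (left out, the last holds). Time passes only in rows, so rows that repeat a pose let the fingers close. It gives the time, the measured TCP pose, the force, the opening and the grip force at its end, in the units of the state.
- robot.sense(): the state, without advancing time (a new reading comes with each control period).
- robot.capture(name): name is "scene" or "top" or "wrist"; returns (picture, depth): 384x512x3 uint8, red, green, blue; 384x512 float32, mm along the optical axis (not along the pixel's ray), 0 where there is no reading.
- robot.get_calibration(name): a dict with "vertical_fov" (degrees; the focal length in pixels is half the picture's height over the tangent of half this angle, whatever the lens; pixels are square), "cx", "cy" (the principal point, pixels), "world_from_camera" (4x4, takes a point from camera to world coordinates); the wrist camera has in their place "tool_from_camera" (4x4, takes a point from camera to tool coordinates, whose origin is the TCP and whose axes are the flange's). Camera axes: x right, y down, z forward; pixel columns grow to the right and rows downward; lengths in mm; the calibration is good to about 2 mm. A picture is of the moment at which its call begins: read the wrist's pose just before it. get_calibration takes no time and is no camera call.
- robot.close_job(): hands the job in; it is judged then, once.
The state is a dict: "clock": time; "joints": joint angles; "joint_velocities": joint speeds; "tau": joint torques, N m; "eef_pos": TCP position; "orientation": TCP orientation; "force": force on the tool from outside, world axes, zero at the start; "torque": the same for the moment, N m; "width": opening from 0.0 (shut) to 1.0 (fully open); "gripper_force": force on a finger pad.
Only numpy, scipy, OpenCV 4.12 (cv2) and the standard library are available. Lean on these libraries where they do the work, as an engineer would, in place of code of your own. Each camera call takes 0.05 s, during which the arm holds its last target. There are 200 camera calls.

## Working session

There is one attempt and no reset: what is moved stays moved. The work goes in short steps, Python scripts to look and compute and a tool call to move; the robot and the scene stay as the last step left them, time stands still between calls to the robot, and variables do not carry over. Pictures are saved under pics/ and viewed, at most 14 in all, crops included, and the job is handed in when it is done.

Besides the shell and the picture viewer there is one more tool, called after "Call:" as name(argument=value, ...), one argument or row to a line, values as JSON. play_rows: Moves the arm, as the interface text tells. Its arguments: {"type":"object","properties":{"moves":{"type":"array"},"newtons":{"type":"number"}},"required":["moves"]}

```bash
ls; mkdir -p pics; cat > h.py <<'E'
import numpy as np, cv2
from workcell import robot
def cap(n):
    im,d=robot.capture(n); return im,d
def save(im,f): cv2.imwrite('pics/'+f,cv2.cvtColor(im,cv2.COLOR_RGB2BGR))
def cloud(n,d,s=None):
    c=robot.get_calibration(n); f=d.shape[0]/2/np.tan(np.radians(c['vertical_fov']/2))
    v,u=np.mgrid[:d.shape[0],:d.shape[1]]
    P=np.stack([(u-c['cx'])/f*d,(v-c['cy'])/f*d,d,np.ones_like(d)],-1)
    if n=='wrist':
        from scipy.spatial.transform import Rotation as R
        T=np.eye(4);T[:3,:3]=R.from_quat(s['orientation']).as_matrix();T[:3,3]=s['eef_pos']
        M=T@np.array(c['tool_from_camera'])
    else: M=np.array(c['world_from_camera'])
    return (P@M.T)[...,:3]
E
python3 - <<'E'
from h import *
s=robot.sense(); print(s)
for n in('scene','top'):
    im,d=cap(n); save(im,n+'0.png'); np.savez(n+'0.npz',im=im,d=d)
    print(robot.get_calibration(n),(d>0).mean())
print(robot.get_calibration('wrist'))
E
```

```text
pics
{'clock': 0.0, 'joints': array([ 1.18487818e+00,  3.59466596e-01,  1.51140074e+00,  1.32233437e-05,
        1.27249999e+00, -1.15148546e-01]), 'joint_velocities': array([-0.0006002 ,  0.00092492,  0.0005332 ,  0.00051733, -0.00169565,
        0.00118054]), 'tau': array([ 4.64472381e-03, -5.15372229e+01, -2.70737046e+01,  6.81671686e-02,
        3.46903922e-02, -1.72086052e-04]), 'eef_pos': array([160.25958774, 577.50293023, 221.84452173]), 'orientation': array([ 1.34973480e-01,  9.90848814e-01, -8.58066710e-04, -2.26109521e-04]), 'force': array([-1.06658229, -0.37988537, -0.50402871]), 'torque': array([0.04895364, 0.05655023, 0.02396424]), 'gripper_force': 0.0, 'width': 0.9983615719694079}
{'vertical_fov': 50.18549637731176, 'cx': 254.16030646825865, 'cy': 193.56450459275902, 'world_from_camera': array([[-7.30849175e-02,  6.21455447e-01, -7.80033154e-01,
         1.56557338e+03],
       [ 9.97181724e-01,  5.88245187e-02, -4.65648496e-02,
         7.24376400e+01],
       [ 1.69470954e-02, -7.81237994e-01, -6.24003200e-01,
         9.05486482e+02],
       [ 0.00000000e+00,  0.0000
[... 291 characters left out ...]
, -2.83761867e-02, -5.13689870e-03,
        -2.14802332e+00],
       [ 9.85799928e-03, -1.68838789e-01, -9.85594381e-01,
         1.45909785e+03],
       [ 0.00000000e+00,  0.00000000e+00,  0.00000000e+00,
         1.00000000e+00]])} 0.9962310791015625
{'vertical_fov': 71.0176309539723, 'cx': 257.6408997391256, 'cy': 187.44078132016637, 'tool_from_camera': array([[-1.32990756e-03, -9.62960146e-01, -2.69640479e-01,
         7.32947393e+01],
       [ 9.99999015e-01, -1.15969101e-03, -7.90571295e-04,
        -1.33045071e-01],
       [ 4.48589012e-04, -2.69641264e-01,  9.62960740e-01,
        -1.61648100e+02],
       [ 0.00000000e+00,  0.00000000e+00,  0.00000000e+00,
         1.00000000e+00]])}
```

View pics/top0.png

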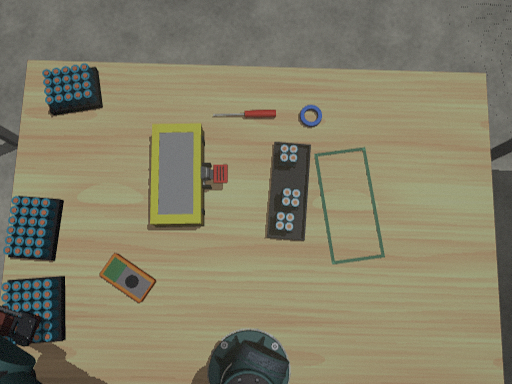

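View pics/scene0.png

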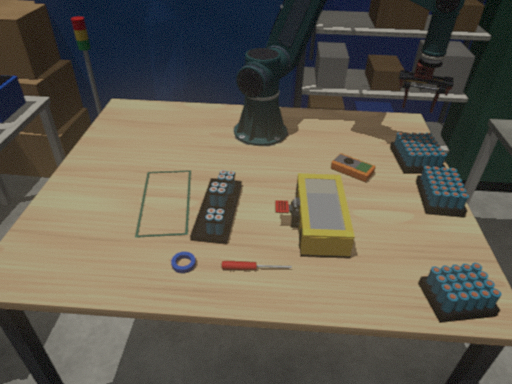

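Top view: the case is at about (177,175) with its latch at (219,174). The tray, at about (289,191), holds three bricks at (289,153), (291,197) and (286,221). The bay is at about (350,205). Next I'll measure these.

```bash
cat >> h.py <<'E'
def rect(P):
    (c,(w,h),a)=cv2.minAreaRect(P[:,:2].astype(np.float32))
    if w<h: w,h=h,w; a+=90
    a=(a+90)%180-90
    return np.round([*c,w,h,a],1)   # centre, long, short, angle of long side (deg)
def comps(mask,P,mn=30):
    n,l,st,_=cv2.connectedComponentsWithStats(mask.astype(np.uint8))
    return [P[l==i] for i in range(1,n) if st[i,4]>=mn]
def ray(n,pix,z,s=None):
    d=np.ones((384,512),np.float32); P=cloud(n,d,s); 
    c=robot.get_calibration(n); o=np.array(c['world_from_camera'])[:3,3]
    v=P-o; P2=o+v*((z-o[2])/v[...,2])[...,None]; return P2
E
python3 - <<'E'
from h import *
z=np.load('top0.npz'); im,d=z['im'],z['d']; P=cloud('top',d)
hsv=cv2.cvtColor(im,cv2.COLOR_RGB2HSV); H,S,V=[hsv[...,i].astype(int) for i in range(3)]
print('bench z',np.median(P[300:320,350:450,2]), P[330,300])
print('hsv', {k:hsv[v[1],v[0]] for k,v in dict(pad=(219,174),bay=(317,190),case=(155,140),wood=(420,200),tray=(273,170),capc=(290,193),window=(177,170)).items()})
yel=(abs(H-28)<6)&(S>150)&(V>120)
for Q in comps(yel,P,200): 
    print('yel',rect(Q[Q[:,2]>70]) ,len(Q),np.percentile(Q[:,2],[5,50,95]))
red=((H<8)|(H>172))&(S>120)
for Q in comps(red,P,20): print('red',rect(Q),len(Q),np.percentile(Q[:,2],[5,50,95]),np.median(Q,0))
R0=ray('top',None,0)
gr=(abs(H-75)<18)&(S>60)
for Q in comps(gr,R0,60): print('green',rect(Q),len(Q))
reg=np.zeros_like(red); reg[130:250,255:315]=1
Q=P[reg&(P[...,2]>10)&(P[...,2]<40)]; print('tray',rect(Q),len(Q))
R22=ray('top',None,22)
for Q in comps(reg&(V<90)&(S<90),R22,300): print('trayC',rect(Q))
for Q in comps(reg&(P[...,2]>55),P,30): print('brick',rect(Q),len(Q),np.percentile(Q[:,2],[5,50,95]),Q.mean(0))
print(P[175,205:232].round(0).tolist())
E
```

```text
bench z 0.03164016708649342 [ 119.78453276 -149.28277593    5.13807471]
hsv {'pad': array([  4, 137, 121], dtype=uint8), 'bay': array([ 19,  78, 157], dtype=uint8), 'case': array([ 30, 143, 159], dtype=uint8), 'wood': array([ 31,  63, 159], dtype=uint8), 'tray': array([30, 20, 63], dtype=uint8), 'capc': array([ 95,  66, 171], dtype=uint8), 'window': array([105,   8, 123], dtype=uint8)}
red [783.7 -13.4  94.9  28.2 -88.5] 208 [16.50886363 23.90307342 29.25588803] [779.53336711 -15.03698949  23.90307342]
red [437.2  65.  336.9  47.2  15.3] 194 [65.96466775 70.46669349 75.75795816] [571.66800931 101.52911312  70.46669349]
red [169.  536.3  31.2  10.7  13.4] 42 [380.26752645 390.99063242 394.10608352] [172.85192217 537.43219438 390.99063242]
green [ 501.1 -296.2  345.5  161.5    9.4] 657
green [281.8 412.5  57.9  42.9 -32.4] 274
green [ 49.5 713.4  44.6  35.   69.7] 70
green [ 23.7 666.8  51.   32.3  62.6] 76
green [ -9.1 673.  107.1  83.4 -88.6] 428
green [ 10.7 -39.1 107.1   7.2  68.7] 63
green [ -2.8  18.8 113.9  45.  -77.8] 151
green [-23.7 -67.3  52.3  20.6  71.8] 78
tray [530.  -89
[... 318 characters left out ...]
rick [366.5 -66.8 205.2  62.7 -20.1] 342 [68.5831829  76.05568393 81.79526521] [432.51519704 -91.78721052  79.83915949]
[[561.0, 143.0, 95.0], [561.0, 140.0, 97.0], [563.0, 138.0, 84.0], [563.0, 135.0, 85.0], [566.0, 134.0, 73.0], [567.0, 131.0, 70.0], [568.0, 129.0, 61.0], [567.0, 125.0, 68.0], [566.0, 122.0, 73.0], [568.0, 119.0, 67.0], [566.0, 116.0, 75.0], [567.0, 113.0, 73.0], [567.0, 110.0, 72.0], [567.0, 107.0, 70.0], [568.0, 104.0, 67.0], [567.0, 101.0, 71.0], [567.0, 98.0, 73.0], [567.0, 95.0, 75.0], [567.0, 92.0, 72.0], [567.0, 89.0, 73.0], [568.0, 86.0, 71.0], [567.0, 83.0, 73.0], [568.0, 80.0, 68.0], [582.0, 81.0, 2.0], [583.0, 78.0, -1.0], [582.0, 75.0, 2.0], [583.0, 72.0, 2.0]]
```

```bash
python3 - <<'E'
from h import *
z=np.load('top0.npz'); im,d=z['im'],z['d']; P=cloud('top',d)
hsv=cv2.cvtColor(im,cv2.COLOR_RGB2HSV); H,S,V=[hsv[...,i].astype(int) for i in range(3)]
yel=(abs(H-29)<6)&(S>115)&(P[...,2]>80)
R=ray('top',None,89)
for Q,Z in zip(comps(yel,R,200),comps(yel,P,200)): print('lid',rect(Q),np.percentile(Z[:,2],[5,50,95]))
reg=np.zeros_like(yel); reg[130:250,255:315]=1
R=ray('top',None,77)
m=reg&(S>30)&(abs(H-100)<15)&(V>90); 
m=cv2.morphologyEx(m.astype(np.uint8),cv2.MORPH_CLOSE,np.ones((5,5)))
for Q in comps(m,R,60): print('caps',rect(Q),len(Q))
m=reg&(abs(P[...,2]-77)<6)
for Q in comps(m,P,60): 
    Q=Q[abs(Q[:,1]-np.median(Q[:,1]))<45]; print('top',rect(Q),np.median(Q,0).round(1),Q.min(0).round(),Q.max(0).round())
red=((H<8)|(H>172))&(S>110)&(abs(P[...,2]-70)<12); reg[:]=0; reg[160:190,200:240]=1
for Q in comps(red&reg,ray('top',None,70),50): print('pad',rect(Q))
E
```

```text
lid [566.7 231.1 301.7 147.6   3.3] [85.46093082 90.34945248 95.36694774]
caps [ 640.6 -101.5   52.4   51.     0.7] 248
caps [ 506.1 -110.8   52.2   51.    -4.8] 242
caps [434.7 -93.   51.3  48.5  -4.7] 290
top [ 638.1 -100.7   54.5   53.8   -1.9] [ 637.3 -100.3   76.6] [ 610. -128.   71.] [665. -73.  83.]
top [ 504.6 -109.2   53.5   52.9   -5.5] [ 504.2 -108.9   77.1] [ 477. -138.   71.] [533. -82.  82.]
top [433.  -92.6  53.5  53.5  -4.9] [434.6 -94.7  76.4] [ 406. -121.   71.] [461. -65.  83.]
pad [572.1 102.9  52.1  38.8   2.2]
```

```bash
cat >> h.py <<'E'
from scipy.spatial.transform import Rotation as R
def yaw(s):
    a=R.from_quat(s['orientation']).as_matrix()[:,0]; return np.degrees(np.arctan2(a[1],a[0]))
def plan(*tg):
    """tg: list of (x,y,z,psi deg of tool x, or None); all from present pose"""
    s=robot.sense(); M=R.from_quat(s['orientation']).as_matrix(); y0=yaw(s)
    print('at',s['eef_pos'].round(1),'yaw',y0.round(1),'t',round(s['clock'],1),'w',round(s['width'],3),'F',s['force'].round(1),'gf',round(s['gripper_force'],1))
    for x,y,z,p in tg:
        sh=M.T@(np.array([x,y,z])-s['eef_pos'])/500
        t=0 if p is None else -((p-y0+180)%360-180)/45
        n=max(np.linalg.norm(sh)*10,abs(t)*45/8.59)
        print('->',sh.round(3),'turn z',round(t,3),'rows',round(n,1))
def C(xc,yc): # case frame -> world xy
    a=np.radians(93.3); return 566.7+xc*np.cos(a)-yc*np.sin(a), 231.1+xc*np.sin(a)+yc*np.cos(a)
E
python3 -c "
from h import *
plan((300,450,220,200.9),(*C(-132,0),160,273.3)); print(C(-132,0))"
```

```text
at [160.3 577.5 221.9] yaw 164.5 t 0.1 w 0.995 F [-0.1 -0.2  0.1] gf 0.0
-> [-0.337 -0.171  0.004] turn z -0.809 rows 4.2
-> [-1.054 -0.7    0.125] turn z -2.418 rows 12.7
(np.float64(574.2984515586629), np.float64(99.31888020694825))
```

Call:
play_rows(
  moves=[-0.337, -0.171, 0.004, 0, 0, -0.806, 0, -0.337, -0.171, 0.004, 0, 0, -0.806, 0, -0.337, -0.171, 0.004, 0, 0, -0.806, 0, -0.337, -0.171, 0.004, 0, 0, -0.806, 0, -0.337, -0.171, 0.004, 0, 0, -0.806, 0, -0.337, -0.171, 0.004, 0, 0, -0.806, 0],
)

```text
clock: 0.7
eef_pos: [300.9, 449.4, 220.3]
orientation: [-0.179, 0.984, -0.0, -0.0]
force: [-0.4, 0.5, -0.8]
width: 0.492
gripper_force: 0.0
```

```bash
python3 -c "
from h import *
plan((*C(-132,0),160,238))"
```

```text
at [300.9 449.4 220.3] yaw -159.4 t 0.7 w 0.492 F [-0.4  0.5 -0.8] gf 0.0
-> [-0.265 -0.848  0.121] turn z -0.831 rows 9.0
```

Call:
play_rows(
  moves=[-0.265, -0.848, 0.06, 0, 0, -0.83, 0, -0.265, -0.848, 0.06, 0, 0, -0.83, 0, -0.265, -0.848, 0.06, 0, 0, -0.83, 0, -0.265, -0.848, 0.06, 0, 0, -0.83, 0, -0.265, -0.848, 0.06, 0, 0, -0.83, 0, -0.265, -0.848, 0.06, 0, 0, -0.83, 0, -0.265, -0.848, 0.06, 0, 0, -0.83, 0, -0.265, -0.848, 0.06, 0, 0, -0.83, 0, -0.265, -0.848, 0.06, 0, 0, -0.83, 0, -0.265, -0.848, 0.06, 0, 0, -0.83, 0, -0.265, -0.848, 0.06, 0, 0, -0.83, 0],
)

```text
clock: 1.8
eef_pos: [575.2, 100.3, 190.1]
orientation: [-0.484, 0.875, 0.0, -0.0]
force: [-0.5, 0.2, -0.1]
width: 0.008
gripper_force: 0.0
```

```bash
python3 -c "
from h import *
plan((*C(-132,0),85,273.3))"
```

```text
at [575.2 100.3 190.1] yaw -122.1 t 1.8 w 0.008 F [-0.5  0.2 -0.1] gf 0.0
-> [0.003 0.    0.21 ] turn z -0.787 rows 4.1
```

Call:
play_rows(
  moves=[0.003, 0, 0.14, 0, 0, -0.787, 0, 0.003, 0, 0.14, 0, 0, -0.787, 0, 0.003, 0, 0.14, 0, 0, -0.787, 0, 0.003, 0, 0.14, 0, 0, -0.787, 0, 0.003, 0, 0.14, 0, 0, -0.787, 0, 0.003, 0, 0.2, 0, 0, -0.787, 0, 0.003, 0, 0.22, 0, 0, -0.787, 0, 0.003, 0, 0.235, 0, 0, -0.787, 0, 0.003, 0, 0.245, 0, 0, -0.787, 0, 0.003, 0, 0.255, 0, 0, -0.787, 0, 0.003, 0, 0.262, 0, 0, -0.787, 0, 0.003, 0, 0.266, 0, 0, -0.787, 0, 0.003, 0, 0.268, 0, 0, -0.787, 0, 0.003, 0, 0.268, 0, 0, -0.787, 0],
)

```text
clock: 3.2
eef_pos: [569.5, 117.3, 62.4]
orientation: [0.715, -0.699, 0.03, 0.019]
force: [-17.6, -33.5, 76.4]
width: 0.004
gripper_force: 63.7
```

```bash
python3 -c "
from h import *
plan((*C(-132,0),180,273.3),(638,-101,180,225))
im,d=cap('scene'); save(im,'s1.png')"
```

```text
at [569.5 117.3  62.4] yaw -88.7 t 3.2 w 0.004 F [-17.6 -33.5  76.4] gf 63.7
-> [ 0.052 -0.012 -0.232] turn z -0.045 rows 2.4
-> [ 0.455 -0.13  -0.202] turn z 1.028 rows 5.4
```

View pics/s1.png

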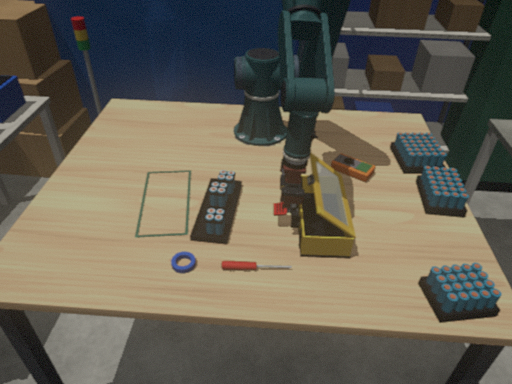

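Call:
play_rows(
  moves=[0, 0, -0.01, 0, 0, 0, 0, 0, 0, -0.02, 0, 0, 0, 0, 0, 0, -0.04, 0, 0, 0, 0, 0, 0, -0.06, 0, 0, 0, 0],
)

```text
clock: 3.65
eef_pos: [566.9, 126.6, 83.9]
orientation: [0.714, -0.7, 0.024, 0.017]
force: [-0.5, -0.3, 0.3]
width: 0.005
gripper_force: 0.0
```

```bash
python3 -c "
from h import *
plan((*C(-132,0),180,273.3))
im,d=cap('scene'); save(cv2.resize(im[130:290,180:400],None,fx=3,fy=3),'s2.png')
s=robot.sense();print(s['joints'],s['orientation'])"
```

```text
at [566.9 126.6  83.9] yaw -88.9 t 3.6 w 0.005 F [-0.5 -0.3  0.3] gf 0.0
-> [ 0.066 -0.016 -0.189] turn z -0.049 rows 2.0
[ 0.14015292  0.4884555   1.69173583 -0.07226433  0.95711657 -2.97943295] [ 0.71365136 -0.69987308  0.02509386  0.01580197]
```

View pics/s2.png

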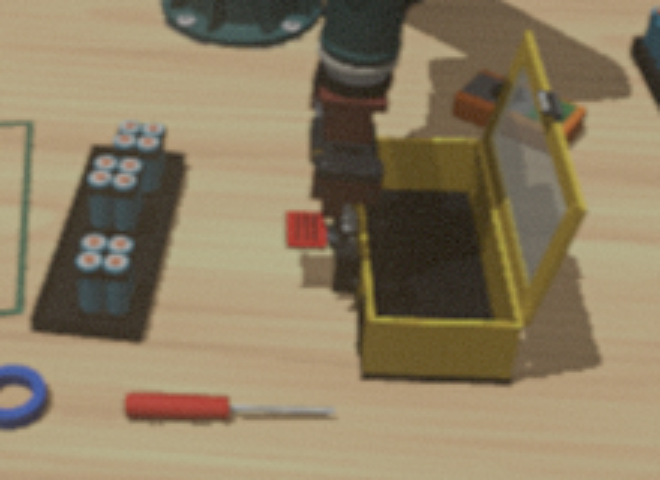

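The lid has popped open in view. Joint 6 had reached its limit, which is why the tool drifted sideways. I'll unwind it and go to the bricks.

Call:
play_rows(
  moves=[0, 0, -0.1, 0, 0, 0, 50, 0, 0, -0.16, 0, 0, 0, 100, 0, 0, -0.18, 0, 0, 0.98, 100, 0.2, 0, -0.18, 0, 0, 0.98, 100, 0.2, 0, -0.18, 0, 0, 0.98, 100, 0.2, 0, -0.18, 0, 0, 0.98, 100, 0.2, 0, -0.18, 0, 0, 0.98, 100, 0.2, 0, -0.18, 0, 0, 0.98, 100, 0.2, 0, -0.18, 0, 0, 0.98, 100, 0.2, 0, -0.18, 0, 0, 0.98, 100],
)

```text
clock: 4.7
eef_pos: [568.5, 32.0, 179.0]
orientation: [-0.4, 0.916, -0.029, -0.006]
force: [-0.8, 0.0, 0.1]
width: 0.878
gripper_force: 0.0
```

```bash
sed -i "s/    print('at'/    print('tilt',(M[:,2]*57.3).round(1))\n    print('at'/" h.py; python3 -c "
from h import *
plan((640,-50,200,182))"
```

```text
tilt [  0.7  -3.4 -57.2]
at [568.5  32.  179. ] yaw -132.8 t 4.7 w 0.878 F [-0.8  0.   0.1] gf 0.0
-> [ 0.025 -0.218 -0.031] turn z 1.004 rows 5.3
```

```bash
cat >> h.py <<'E'
def plan(*tg):
    s=robot.sense(); M=R.from_quat(s['orientation']); y0=yaw(s); Z=M.as_matrix()[:,2]
    print('at',s['eef_pos'].round(1),'yaw',y0.round(1),'tiltz',Z[:2].round(3),'t',round(s['clock'],1),'w',round(s['width'],3),'F',s['force'].round(1),'gf',round(s['gripper_force'],1))
    for x,y,z,p in tg:
        sh=M.inv().apply(np.array([x,y,z])-s['eef_pos'])/500
        p=np.radians(y0 if p is None else p)
        G=R.from_matrix(np.array([[np.cos(p),np.sin(p),0],[np.sin(p),-np.cos(p),0],[0,0,-1]]).T.T)
        rv=(M.inv()*G).as_rotvec()*4/np.pi
        print('->',sh.round(3),'turn',rv.round(3),'rows',round(max(np.linalg.norm(sh)*10,np.linalg.norm(rv)*45/8.59),1))
E
python3 -c "
from h import *
plan((640,-50,200,184))"
```

```text
at [568.5  32.  179. ] yaw -132.8 tiltz [ 0.012 -0.058] t 4.7 w 0.878 F [-0.8  0.   0.1] gf 0.0
-> [ 0.025 -0.218 -0.031] turn [-0.076 -0.019  0.961] rows 5.0
```

Call:
play_rows(
  moves=[0.025, -0.218, -0.031, -0.076, -0.019, 0.961, 100, 0.025, -0.218, -0.031, -0.076, -0.019, 0.961, 100, 0.025, -0.218, -0.031, -0.076, -0.019, 0.961, 100, 0.025, -0.218, -0.031, -0.076, -0.019, 0.961, 100, 0.025, -0.218, -0.031, -0.076, -0.019, 0.961, 100, 0.025, -0.218, -0.031, -0.076, -0.019, 0.961, 100, 0.025, -0.218, -0.031, -0.076, -0.019, 0.961, 100],
)

```text
clock: 5.4
eef_pos: [639.6, -50.7, 200.4]
orientation: [-0.035, 0.999, 0.0, 0.0]
force: [-0.3, -0.3, -0.9]
width: 0.999
gripper_force: 0.0
```

```bash
cat >> h.py <<'E'
def bricks(f=None):
    """bricks and lid state from the top view"""
    im,d=cap('top'); P=cloud('top',d)
    if f: save(im,f)
    reg=np.zeros(d.shape,bool); reg[110:270,235:400]=1
    for Q in comps(reg&(abs(P[...,2]-77)<6),P,60):
        if Q[:,1].mean()<60: print('brick',rect(Q),len(Q))
E
python3 -c "
from h import *
bricks()
plan((638.5,-101,100,177),(638.5,-101,38,177))"
```

```text
brick [638.  -91.3  55.5  33.9  -3.5] 161
brick [ 503.7 -121.7   53.7   30.4  -10.5] 116
at [639.6 -50.6 200.4] yaw -176.0 tiltz [ 0.001 -0.   ] t 5.5 w 0.997 F [-0.4 -0.5 -0.7] gf 0.0
-> [ 0.009 -0.1    0.201] turn [-0.     0.001  0.157] rows 2.2
-> [ 0.009 -0.1    0.325] turn [-0.     0.001  0.157] rows 3.4
```

```bash
cat >> h.py <<'E'
def wb():
    s=robot.sense(); im,d=cap('wrist'); P=cloud('wrist',d,s)
    m=(abs(P[...,2]-77)<7)&(P[...,1]<60)
    for Q in comps(m,P,400): print('wbrick',rect(Q),len(Q),Q[:,2].mean().round(1))
    return im,d,P
E
python3 -c "
from h import *
wb()"
```

```text
wbrick [ 507.2 -110.5   54.    53.9   84.9] 3330 75.7
wbrick [ 640.5 -102.    54.    53.7   -1.5] 2282 75.7
```

Call:
play_rows(
  newtons=30,
  moves=[0.006, -0.101, 0.1, 0, 0, 0.11, 100, 0.006, -0.101, 0.15, 0, 0, 0.11, 100, 0.006, -0.101, 0.2, 0, 0, 0.11, 100, 0.006, -0.101, 0.25, 0, 0, 0.11, 100, 0.006, -0.101, 0.325, 0, 0, 0.11, 100, 0.006, -0.101, 0.325, 0, 0, 0.11, 100, 0.006, -0.101, 0.325, 0, 0, 0.11, 100, 0.006, -0.101, 0.325, 0, 0, 0.11, 0, 0.006, -0.101, 0.325, 0, 0, 0.11, 0, 0.006, -0.101, 0.325, 0, 0, 0.11, 0, 0.006, -0.101, 0.325, 0, 0, 0.11, 0, 0.006, -0.101, 0.325, 0, 0, 0.11, 0, 0.006, -0.101, 0.325, 0, 0, 0.11, 0, 0.006, -0.101, 0.325, 0, 0, 0.11, 0, 0.006, -0.101, 0.325, 0, 0, 0.11, 0, 0.006, -0.101, 0.28, 0, 0, 0.11, 0, 0.006, -0.101, 0.22, 0, 0, 0.11, 0, 0.006, -0.101, 0.16, 0, 0, 0.11, 0, 0.006, -0.101, 0.08, 0, 0, 0.11, 0],
)

```text
clock: 7.4
eef_pos: [637.9, -101.1, 159.2]
orientation: [0.01, 1.0, 0.001, -0.002]
force: [0.2, -0.3, -3.5]
width: 0.616
gripper_force: 30.0
```

```bash
python3 -c "
from h import *
plan((*C(-18,-100),165,183.3),(*C(-18,-100),60,183.3),(*C(-18,-100),39,183.3))"
```

```text
at [ 637.9 -101.1  159.2] yaw 178.8 tiltz [-0.004  0.002] t 7.4 w 0.616 F [ 0.2 -0.3 -3.5] gf 30.0
-> [-0.046  0.641 -0.011] turn [ 0.002 -0.005 -0.1  ] rows 6.4
-> [-0.047  0.641  0.199] turn [ 0.002 -0.005 -0.1  ] rows 6.7
-> [-0.047  0.641  0.241] turn [ 0.002 -0.005 -0.1  ] rows 6.9
```

Call:
play_rows(
  moves=[-0.01, 0.08, -0.03, 0, 0, -0.1, 0, -0.02, 0.16, -0.03, 0, 0, -0.1, 0, -0.03, 0.25, -0.03, 0, 0, -0.1, 0, -0.046, 0.34, -0.03, 0, 0, -0.1, 0, -0.046, 0.43, -0.03, 0, 0, -0.1, 0, -0.046, 0.52, -0.03, 0, 0, -0.1, 0, -0.046, 0.6, -0.03, 0, 0, -0.1, 0, -0.047, 0.641, -0.02, 0, 0, -0.1, 0, -0.047, 0.641, 0.03, 0, 0, -0.1, 0, -0.047, 0.641, 0.03, 0, 0, -0.1, 0],
)

```text
clock: 8.4
eef_pos: [666.8, 217.9, 141.1]
orientation: [-0.03, 1.0, -0.001, -0.004]
force: [-1.9, 0.1, -5.2]
width: 0.613
gripper_force: 30.0
```

```bash
python3 -c "
from h import *
s=robot.sense(); im,d=cap('wrist'); P=cloud('wrist',d,s); save(im,'w1.png'); print(C(-18,-100))
plan((*C(-18,-100),80,183.3),(*C(-18,-100),39,183.3))"
```

```text
(np.float64(667.570334146675), np.float64(218.8862499969042))
at [667.7 217.4 142.7] yaw -176.7 tiltz [-0.006 -0.002] t 8.4 w 0.615 F [-0.   0.2 -2.6] gf 30.0
-> [-0.001  0.003  0.125] turn [-0.002 -0.007  0.001] rows 1.3
-> [-0.001  0.003  0.207] turn [-0.002 -0.007  0.001] rows 2.1
```

View pics/w1.png

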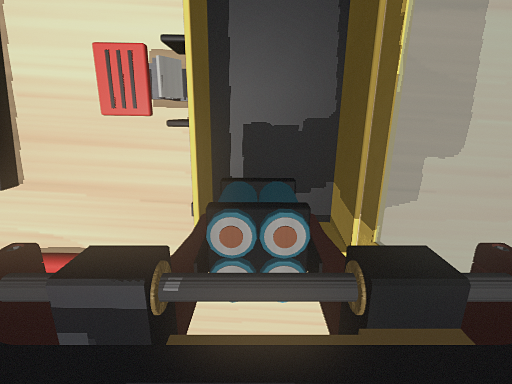

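The brick is held in the pads and lined up inside the case walls. The tool can go down from here.

Call:
play_rows(
  moves=[-0.001, 0.003, 0.06, 0, 0, 0, 0, -0.001, 0.003, 0.12, 0, 0, 0, 0, -0.001, 0.003, 0.16, 0, 0, 0, 0, -0.001, 0.003, 0.19, 0, 0, 0, 0, -0.001, 0.003, 0.206, 0, 0, 0, 0, -0.001, 0.003, 0.206, 0, 0, 0, 0, -0.001, 0.003, 0.206, 0, 0, 0, 68, -0.001, 0.003, 0.206, 0, 0, 0, 68, -0.001, 0.003, 0.206, 0, 0, 0, 68, -0.001, 0.003, 0.15, 0, 0, 0, 68, -0.001, 0.003, 0.08, 0, 0, 0, 68, -0.001, 0.003, 0, 0, 0, 0, 68, -0.001, 0.003, -0.08, 0, 0, 0, 100, -0.001, 0.003, -0.08, 0, 0, 0, 100],
)

```text
clock: 9.85
eef_pos: [675.1, 221.0, 193.9]
orientation: [-0.029, 1.0, 0.001, 0.007]
force: [0.5, 1.2, -0.6]
width: 0.827
gripper_force: 0.0
```

```bash
cat >> h.py <<'E'
def cb():
    s=robot.sense(); im,d=cap('wrist'); P=cloud('wrist',d,s)
    m=(abs(P[...,2]-77)<5)&(P[...,1]>60)
    for Q in comps(m,P,300): print('inside',rect(Q),len(Q),Q[:,2].mean().round(1))
E
python3 -c "
from h import *
bricks()
plan((505.5,-109.5,190,174),)"
```

```text
brick [ 504.2 -109.3   54.5   54.1   -6.8] 290
brick [433.  -92.4  53.7  53.2  84.7] 300
at [673.4 220.6 190.6] yaw -176.7 tiltz [0.009 0.002] t 9.9 w 0.869 F [-0.6  0.1  0.3] gf 0.0
-> [ 0.373 -0.64  -0.003] turn [0.003 0.012 0.207] rows 7.4
```

Call:
play_rows(
  moves=[0.06, -0.1, 0, 0, 0.01, 0.2, 100, 0.12, -0.2, 0, 0, 0.01, 0.2, 100, 0.18, -0.3, 0, 0, 0.01, 0.2, 100, 0.24, -0.4, 0, 0, 0.01, 0.2, 100, 0.29, -0.49, 0, 0, 0.01, 0.2, 100, 0.34, -0.58, 0, 0, 0.01, 0.2, 100, 0.373, -0.64, 0, 0, 0.01, 0.2, 100, 0.373, -0.64, 0, 0, 0.01, 0.2, 100, 0.373, -0.64, 0, 0, 0.01, 0.2, 100, 0.373, -0.64, 0, 0, 0.01, 0.2, 100],
)

```text
clock: 10.9
eef_pos: [502.5, -110.2, 184.9]
orientation: [0.05, 0.999, 0.0, -0.004]
force: [-1.1, -1.1, -0.3]
width: 1.001
gripper_force: 0.0
```

```bash
python3 -c "
from h import *
wb()
plan((505.5,-110,100,174),(505.5,-110,38,174))"
```

```text
wbrick [435.5 -93.8  54.1  53.1  84.3] 3011 75.7
wbrick [ 506.7 -111.    54.    53.4   84.4] 2479 75.7
at [ 502.9 -109.6  185. ] yaw 174.3 tiltz [-0.007  0.001] t 10.9 w 1.0 F [ 0.6  0.7 -0.4] gf 0.0
-> [-0.007 -0.     0.17 ] turn [ 0.    -0.01   0.007] rows 1.7
-> [-0.007 -0.     0.294] turn [ 0.    -0.01   0.007] rows 2.9
```

Call:
play_rows(
  newtons=30,
  moves=[-0.007, -0.001, 0.1, 0, -0.01, 0, 100, -0.007, -0.001, 0.17, 0, -0.01, 0, 100, -0.007, -0.001, 0.24, 0, -0.01, 0, 100, -0.007, -0.001, 0.294, 0, -0.01, 0, 100, -0.007, -0.001, 0.294, 0, -0.01, 0, 100, -0.007, -0.001, 0.294, 0, -0.01, 0, 0, -0.007, -0.001, 0.294, 0, -0.01, 0, 0, -0.007, -0.001, 0.294, 0, -0.01, 0, 0, -0.007, -0.001, 0.294, 0, -0.01, 0, 0, -0.007, -0.001, 0.294, 0, -0.01, 0, 0, -0.007, -0.001, 0.294, 0, -0.01, 0, 0, -0.007, -0.001, 0.294, 0, -0.01, 0, 0, -0.007, -0.001, 0.294, 0, -0.01, 0, 0, -0.007, -0.001, 0.24, 0, -0.01, 0, 0, -0.007, -0.001, 0.17, 0, -0.01, 0, 0, -0.007, -0.001, 0.1, 0, -0.01, 0, 0, -0.007, -0.001, 0.04, 0, -0.01, 0, 0, -0.007, -0.001, 0.04, 0, -0.01, 0, 0],
)

```text
clock: 12.75
eef_pos: [508.8, -112.3, 169.2]
orientation: [0.05, 0.999, -0.001, 0.004]
force: [0.6, 0.2, -2.9]
width: 0.618
gripper_force: 30.0
```

```bash
python3 -c "
from h import *
plan((*C(-18,0),165,183.3),(*C(-18,0),145,183.3))"
```

```text
at [ 508.8 -112.3  169.2] yaw 174.3 tiltz [ 0.008 -0.003] t 12.8 w 0.618 F [ 0.6  0.2 -2.9] gf 30.0
-> [-0.053  0.659  0.007] turn [-0.004  0.01  -0.2  ] rows 6.6
-> [-0.052  0.659  0.047] turn [-0.004  0.01  -0.2  ] rows 6.6
```

Call:
play_rows(
  moves=[-0.01, 0.08, 0, 0, 0.01, -0.2, 0, -0.02, 0.16, 0, 0, 0.01, -0.2, 0, -0.03, 0.25, 0, 0, 0.01, -0.2, 0, -0.046, 0.34, 0, 0, 0.01, -0.2, 0, -0.05, 0.43, 0, 0, 0.01, -0.2, 0, -0.053, 0.52, 0, 0, 0.01, -0.2, 0, -0.053, 0.6, 0, 0, 0.01, -0.2, 0, -0.053, 0.659, 0.01, 0, 0.01, -0.2, 0, -0.053, 0.659, 0.047, 0, 0.01, -0.2, 0, -0.053, 0.659, 0.047, 0, 0.01, -0.2, 0, -0.053, 0.659, 0.047, 0, 0.01, -0.2, 0],
)

```text
clock: 13.85
eef_pos: [563.7, 213.3, 140.1]
orientation: [-0.029, 1.0, -0.001, -0.005]
force: [-0.2, -0.2, -2.7]
width: 0.615
gripper_force: 30.0
```

```bash
python3 -c "
from h import *
plan((*C(-18,0),80,183.3),(*C(-18,0),39,183.3))"
```

```text
at [563.7 213.3 140.1] yaw -176.7 tiltz [-0.011 -0.002] t 13.8 w 0.615 F [-0.2 -0.2 -2.7] gf 30.0
-> [-0.009 -0.001  0.12 ] turn [-0.001 -0.014  0.   ] rows 1.2
-> [-0.01  -0.001  0.202] turn [-0.001 -0.014  0.   ] rows 2.0
```

Call:
play_rows(
  moves=[-0.005, -0.001, 0.06, 0, -0.007, 0, 0, -0.005, -0.001, 0.12, 0, -0.007, 0, 0, -0.005, -0.001, 0.16, 0, -0.007, 0, 0, -0.005, -0.001, 0.19, 0, -0.007, 0, 0, -0.005, -0.001, 0.203, 0, -0.007, 0, 0, -0.005, -0.001, 0.203, 0, -0.007, 0, 0, -0.005, -0.001, 0.203, 0, -0.007, 0, 68, -0.005, -0.001, 0.203, 0, -0.007, 0, 68, -0.005, -0.001, 0.203, 0, -0.007, 0, 68, -0.005, -0.001, 0.15, 0, -0.007, 0, 68, -0.005, -0.001, 0.08, 0, -0.007, 0, 68, -0.005, -0.001, 0, 0, -0.007, 0, 68, -0.005, -0.001, -0.08, 0, -0.007, 0, 100, -0.005, -0.001, -0.08, 0, -0.007, 0, 100, -0.005, -0.001, -0.08, 0, -0.007, 0, 100],
)

```text
clock: 15.35
eef_pos: [568.9, 213.9, 183.3]
orientation: [-0.029, 1.0, 0.0, 0.001]
force: [-1.2, -0.4, 0.2]
width: 0.916
gripper_force: 0.0
```

```bash
python3 -c "
from h import *
bricks(); cb()
plan((434,-93,185,174.5),)"
```

```text
brick [433.3 -92.5  53.6  53.2  86. ] 291
inside [542.3 229.7 249.6 150.6   4.3] 2162 78.2
inside [567.6 212.3  52.9  52.8 -86.9] 2098 76.6
inside [657.3 217.7  52.1  26.7 -86.4] 826 76.6
inside [711.  235.9 138.4  16.7 -86.9] 763 77.4
at [567.1 213.4 180.8] yaw -176.7 tiltz [-0.003 -0.   ] t 15.4 w 0.982 F [ 0.4 -0.5 -0.1] gf 0.0
-> [ 0.301 -0.596 -0.007] turn [-0.001 -0.004  0.196] rows 6.7
```

Two bricks are inside, at a top height of 76.6 mm. Now the third.

Call:
play_rows(
  moves=[0.05, -0.1, -0.01, 0, 0, 0.2, 100, 0.1, -0.2, -0.01, 0, 0, 0.2, 100, 0.15, -0.3, -0.01, 0, 0, 0.2, 100, 0.2, -0.4, -0.01, 0, 0, 0.2, 100, 0.25, -0.5, -0.01, 0, 0, 0.2, 100, 0.28, -0.56, -0.01, 0, 0, 0.2, 100, 0.3, -0.596, -0.01, 0, 0, 0.2, 100, 0.3, -0.596, -0.01, 0, 0, 0.2, 100, 0.3, -0.596, -0.01, 0, 0, 0.2, 100, 0.3, -0.596, -0.01, 0, 0, 0.2, 100],
)

```text
clock: 16.45
eef_pos: [435.4, -91.6, 186.3]
orientation: [0.049, 0.999, 0.0, -0.001]
force: [0.0, -0.5, -0.5]
width: 1.002
gripper_force: 0.0
```

```bash
python3 -c "
from h import *
wb()
plan((434.3,-93,100,174),(434.3,-93,38,174))"
```

```text
wbrick [434.8 -93.7  53.8  53.5  85. ] 2480 75.7
at [435.6 -91.5 186.5] yaw 174.4 tiltz [-0.002  0.001] t 16.5 w 1.001 F [ 0.1 -0.1  0.6] gf 0.0
-> [ 0.002 -0.003  0.173] turn [ 0.001 -0.003  0.008] rows 1.7
-> [ 0.002 -0.004  0.297] turn [ 0.001 -0.003  0.008] rows 3.0
```

Call:
play_rows(
  newtons=30,
  moves=[0.002, -0.004, 0.1, 0, 0, 0, 100, 0.002, -0.004, 0.17, 0, 0, 0, 100, 0.002, -0.004, 0.24, 0, 0, 0, 100, 0.002, -0.004, 0.297, 0, 0, 0, 100, 0.002, -0.004, 0.297, 0, 0, 0, 100, 0.002, -0.004, 0.297, 0, 0, 0, 0, 0.002, -0.004, 0.297, 0, 0, 0, 0, 0.002, -0.004, 0.297, 0, 0, 0, 0, 0.002, -0.004, 0.297, 0, 0, 0, 0, 0.002, -0.004, 0.297, 0, 0, 0, 0, 0.002, -0.004, 0.297, 0, 0, 0, 0, 0.002, -0.004, 0.297, 0, 0, 0, 0, 0.002, -0.004, 0.297, 0, 0, 0, 0, 0.002, -0.004, 0.24, 0, 0, 0, 0, 0.002, -0.004, 0.17, 0, 0, 0, 0, 0.002, -0.004, 0.1, 0, 0, 0, 0, 0.002, -0.004, 0.04, 0, 0, 0, 0, 0.002, -0.004, 0.04, 0, 0, 0, 0],
)

```text
clock: 18.3
eef_pos: [436.7, -95.4, 170.5]
orientation: [0.05, 0.999, -0.001, 0.003]
force: [0.2, -1.3, -3.2]
width: 0.614
gripper_force: 30.0
```

```bash
python3 -c "
from h import *
plan((*C(-18,100),165,183.3),(*C(-18,100),145,183.3))"
```

```text
at [436.7 -95.4 170.5] yaw 174.3 tiltz [ 0.005 -0.003] t 18.3 w 0.614 F [ 0.2 -1.3 -3.2] gf 30.0
-> [-0.002  0.609  0.01 ] turn [-0.003  0.007 -0.2  ] rows 6.1
-> [-0.002  0.609  0.05 ] turn [-0.003  0.007 -0.2  ] rows 6.1
```

Call:
play_rows(
  moves=[-0.002, 0.08, 0, 0, 0, -0.2, 0, -0.002, 0.16, 0, 0, 0, -0.2, 0, -0.002, 0.25, 0, 0, 0, -0.2, 0, -0.002, 0.34, 0, 0, 0, -0.2, 0, -0.002, 0.43, 0, 0, 0, -0.2, 0, -0.002, 0.52, 0, 0, 0, -0.2, 0, -0.002, 0.58, 0, 0, 0, -0.2, 0, -0.002, 0.609, 0.01, 0, 0, -0.2, 0, -0.002, 0.609, 0.05, 0, 0, -0.2, 0, -0.002, 0.609, 0.05, 0, 0, -0.2, 0, -0.002, 0.609, 0.05, 0, 0, -0.2, 0],
)

```text
clock: 19.4
eef_pos: [464.1, 207.4, 140.7]
orientation: [-0.029, 1.0, -0.001, -0.002]
force: [0.5, 0.2, -3.4]
width: 0.618
gripper_force: 30.0
```

```bash
python3 -c "
from h import *
plan((*C(-18,100),80,183.3),(*C(-18,100),39,183.3))"
```

```text
at [464.1 207.4 140.7] yaw -176.7 tiltz [-0.005 -0.001] t 19.4 w 0.618 F [ 0.5  0.2 -3.4] gf 30.0
-> [-0.008 -0.     0.121] turn [-0.001 -0.006 -0.   ] rows 1.2
-> [-0.009 -0.     0.203] turn [-0.001 -0.006 -0.   ] rows 2.0
```

Call:
play_rows(
  moves=[-0.006, 0, 0.06, 0, 0, 0, 0, -0.006, 0, 0.12, 0, 0, 0, 0, -0.006, 0, 0.16, 0, 0, 0, 0, -0.006, 0, 0.19, 0, 0, 0, 0, -0.006, 0, 0.203, 0, 0, 0, 0, -0.006, 0, 0.203, 0, 0, 0, 0, -0.006, 0, 0.203, 0, 0, 0, 68, -0.006, 0, 0.203, 0, 0, 0, 68, -0.006, 0, 0.203, 0, 0, 0, 68, -0.006, 0, 0.15, 0, 0, 0, 68, -0.006, 0, 0.08, 0, 0, 0, 68, -0.006, 0, 0, 0, 0, 0, 68, -0.006, 0, -0.09, 0, 0, 0, 40, -0.006, 0, -0.18, 0, 0, 0, 0, -0.006, 0, -0.28, 0, 0, 0, 0, -0.006, 0, -0.28, 0, 0, 0, 0, -0.006, 0, -0.28, 0, 0, 0, 0, -0.006, 0, -0.28, 0, 0, 0, 0],
)

```text
clock: 21.2
eef_pos: [467.7, 208.4, 281.0]
orientation: [-0.029, 1.0, -0.0, -0.002]
force: [-0.1, 0.1, -0.5]
width: 0.174
gripper_force: 0.0
```

```bash
python3 -c "
from h import *
im,d=cap('scene'); save(cv2.resize(im[130:290,180:400],None,fx=3,fy=3),'s3.png')
im,d=cap('top'); P=cloud('top',d); save(im,'t3.png')
for Q in comps((P[...,2]>150)&(P[...,1]>200)&(P[...,0]>640),P,10): print(rect(Q),Q[:,2].max(),len(Q),Q.mean(0))
bricks()
plan((*C(170,0),280,183.3),(*C(170,0),205,183.3))"
```

```text
[677.1 331.1  73.8  21.5  -2.4] 233.02446101355667 290 [681.49063043 330.74365441 199.29216149]
at [467.6 208.4 280.3] yaw -176.7 tiltz [-0.005 -0.001] t 21.4 w 0.039 F [ 0.3 -0.4 -0.1] gf 0.0
-> [-0.201  0.374 -0.001] turn [-0.001 -0.006  0.   ] rows 4.2
-> [-0.201  0.374  0.149] turn [-0.001 -0.006  0.   ] rows 4.5
```

View pics/s3.png

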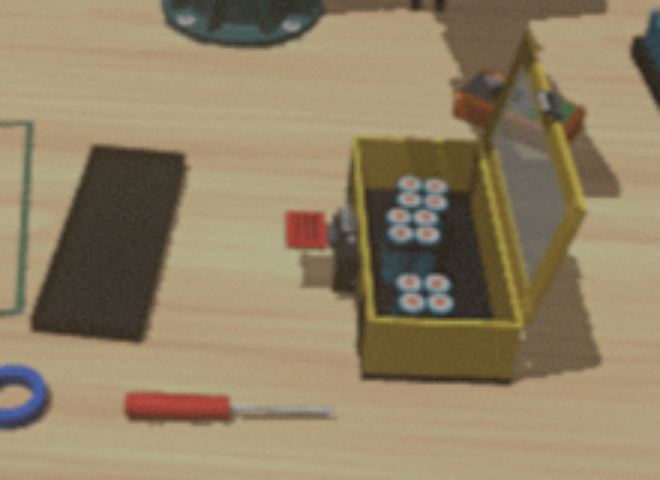

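All three bricks stand in the case, the tray is empty and the lid stands open. I'll go round to the lid's outer side.

Call:
play_rows(
  moves=[-0.1, 0.1, -0.01, 0, 0, 0, 0, -0.201, 0.2, -0.01, 0, 0, 0, 0, -0.201, 0.3, -0.01, 0, 0, 0, 0, -0.201, 0.374, -0.01, 0, 0, 0, 0, -0.201, 0.374, 0.02, 0, 0, 0, 0, -0.201, 0.374, 0.08, 0, 0, 0, 0, -0.201, 0.374, 0.14, 0, 0, 0, 0, -0.201, 0.374, 0.149, 0, 0, 0, 0, -0.201, 0.374, 0.149, 0, 0, 0, 0],
)

```text
clock: 22.25
eef_pos: [556.8, 400.1, 205.3]
orientation: [-0.029, 1.0, -0.001, -0.003]
force: [-0.0, 0.9, -0.6]
width: 0.006
gripper_force: 0.0
```

```bash
python3 -c "
from h import *
plan(*[(*C(a,0),z,183.3) for a,z in ((120,205),(92,203),(60,200),(31,190),(5,171),(-15,149),(-35,122),(-47,98))])"
```

```text
at [556.8 400.1 205.3] yaw -176.7 tiltz [-0.005 -0.002] t 22.2 w 0.006 F [-0.   0.9 -0.6] gf 0.0
-> [-0.    -0.099  0.001] turn [-0.003 -0.007  0.   ] rows 1.0
-> [-0.    -0.155  0.005] turn [-0.003 -0.007  0.   ] rows 1.5
-> [-0.    -0.219  0.011] turn [-0.003 -0.007  0.   ] rows 2.2
-> [-0.001 -0.277  0.031] turn [-0.003 -0.007  0.   ] rows 2.8
-> [-0.001 -0.328  0.069] turn [-0.003 -0.007  0.   ] rows 3.4
-> [-0.001 -0.368  0.113] turn [-0.003 -0.007  0.   ] rows 3.9
-> [-0.001 -0.408  0.167] turn [-0.003 -0.007  0.   ] rows 4.4
-> [-0.002 -0.432  0.215] turn [-0.003 -0.007  0.   ] rows 4.8
```

Sweeping the lid over slowly, and stopping just above the snap.

Call:
play_rows(
  moves=[0, -0.06, 0.001, 0, 0, 0, 0, 0, -0.1, 0.001, 0, 0, 0, 0, 0, -0.13, 0.004, 0, 0, 0, 0, 0, -0.155, 0.005, 0, 0, 0, 0, 0, -0.187, 0.008, 0, 0, 0, 0, 0, -0.219, 0.011, 0, 0, 0, 0, 0, -0.248, 0.02, 0, 0, 0, 0, 0, -0.277, 0.031, 0, 0, 0, 0, 0, -0.303, 0.05, 0, 0, 0, 0, 0, -0.328, 0.069, 0, 0, 0, 0, 0, -0.348, 0.09, 0, 0, 0, 0, 0, -0.368, 0.113, 0, 0, 0, 0, 0, -0.388, 0.14, 0, 0, 0, 0, 0, -0.408, 0.167, 0, 0, 0, 0, 0, -0.42, 0.19, 0, 0, 0, 0, 0, -0.432, 0.213, 0, 0, 0, 0, 0, -0.432, 0.213, 0, 0, 0, 0],
)

```text
clock: 23.95
eef_pos: [569.5, 184.6, 98.9]
orientation: [-0.029, 1.0, -0.0, -0.002]
force: [-0.2, 0.6, 3.2]
width: 0.005
gripper_force: 1.3
```

```bash
python3 -c "
from h import *
im,d=cap('scene'); save(cv2.resize(im[130:290,180:400],None,fx=3,fy=3),'s4.png')
plan(*[(*C(a,0),z,183.3) for a,z in ((-52,92),(-54,88),(-54,84))])"
```

```text
at [569.5 184.8  99.7] yaw -176.7 tiltz [-0.004 -0.001] t 24.0 w 0.005 F [-1.3 -1.6  2.7] gf 1.4
-> [ 0.    -0.011  0.015] turn [-0.001 -0.005  0.   ] rows 0.2
-> [ 0.    -0.015  0.023] turn [-0.001 -0.005  0.   ] rows 0.3
-> [ 0.    -0.015  0.031] turn [-0.001 -0.005  0.   ] rows 0.3
```

View pics/s4.png

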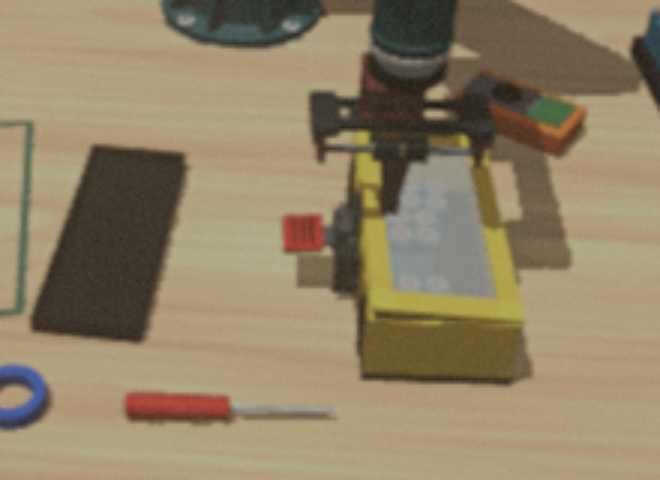

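The lid is almost down with about 3 N on it. I'll press on past the hook.

Call:
play_rows(
  moves=[0, -0.011, 0.008, 0, 0, 0, 0, 0, -0.013, 0.014, 0, 0, 0, 0, 0, -0.013, 0.018, 0, 0, 0, 0, 0, -0.013, 0.021, 0, 0, 0, 0, 0, -0.013, 0.024, 0, 0, 0, 0, 0, -0.013, 0.026, 0, 0, 0, 0, 0, -0.013, 0.026, 0, 0, 0, 0],
)

```text
clock: 24.7
eef_pos: [571.2, 179.1, 89.6]
orientation: [-0.029, 1.0, -0.0, -0.0]
force: [-3.0, 1.0, 15.6]
width: 0.002
gripper_force: 8.3
```

Call:
play_rows(
  moves=[0, 0, 0.004, 0, 0, 0, 0, 0, 0, 0.004, 0, 0, 0, 0, 0, 0, -0.02, 0, 0, 0, 0, 0, 0, -0.06, 0, 0, 0, 0, 0, 0, -0.14, 0, 0, 0, 0, 0, -0.1, -0.2, 0, 0, 0, 0, 0, -0.2, -0.2, 0, 0, 0, 0, 0, -0.3, -0.2, 0, 0, 0, 0, 0, -0.4, -0.2, 0, 0, 0, 0, 0, -0.5, -0.2, 0, 0, 0, 0, 0, -0.5, -0.2, 0, 0, 0, 0, 0, -0.5, -0.2, 0, 0, 0, 0],
)

```text
clock: 25.9
eef_pos: [584.7, -72.2, 187.2]
orientation: [-0.027, 1.0, 0.0, -0.001]
force: [0.1, -0.0, 0.2]
width: 0.007
gripper_force: 0.0
```

```bash
python3 -c "
from h import *
im,d=cap('top'); P=cloud('top',d); save(im,'t4.png')
hsv=cv2.cvtColor(im,cv2.COLOR_RGB2HSV); H,S,V=[hsv[...,i].astype(int) for i in range(3)]
yel=(abs(H-29)<6)&(S>115)&(P[...,2]>70)
for Q,Z in zip(comps(yel,ray('top',None,89),200),comps(yel,P,200)): print('lid',rect(Q),np.percentile(Z[:,2],[5,50,95]), 'front z',np.median(Z[Z[:,1]<175][:,2]))
reg=np.zeros_like(yel); reg[120:260,230:420]=1
for Q in comps(reg&(V<85)&(S<90),ray('top',None,22),150): print('trayC',rect(Q),len(Q))
s=robot.sense(); im,d=cap('wrist'); save(im,'w4.png'); Pw=cloud('wrist',d,s); np.savez('w4.npz',im=im,P=Pw)
plan()"
```

```text
lid [566.2 229.8 301.1 148.1   2.6] [84.7776669  90.33941859 95.38965275] front z 91.00410400633734
trayC [543.1 -53.4 461.6 230.1  -5. ] 7160
at [584.6 -69.6 187.3] yaw -176.7 tiltz [-0.003  0.001] t 26.0 w 0.006 F [-0.1 -0.1 -1. ] gf 0.0
```

View pics/t4.png

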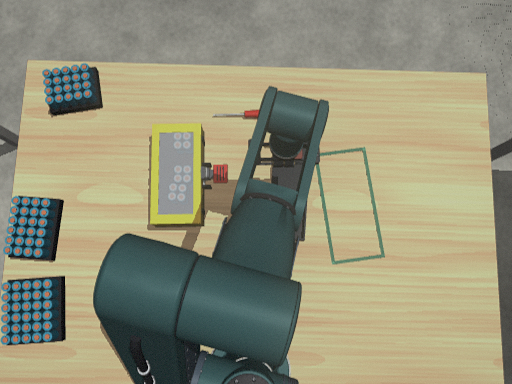

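The lid is shut again: its outline and front height match the closed reading. Now I'll measure the tray in the wrist view.

```bash
python3 - <<'E'
from h import *
z=np.load('w4.npz'); im,P=z['im'],z['P']
hsv=cv2.cvtColor(im,cv2.COLOR_RGB2HSV); H,S,V=[hsv[...,i].astype(int) for i in range(3)]
m=(V<85)&(S<100)&(P[...,2]<35)&(P[...,2]>-5)&(P[...,1]<0)
for Q in comps(m,P,400): print('tray',rect(Q),len(Q),np.percentile(Q[:,2],[5,50,95]).round(1))
m=(abs(P[...,2]-22)<4)&(V<110)&(P[...,1]<0)
for Q in comps(m,P,100): print('rim',rect(Q),len(Q))
gr=(abs(H-75)<18)&(S>60)&(abs(P[...,2])<8)
for Q in comps(gr,P,60): print('green',rect(Q),len(Q))
E
```

```text
tray [ 545.8 -108.7  308.4  114.8   -3.3] 20139 [ 3.4  4.8 21.4]
rim [ 549.2 -161.9  289.9   74.6   11.2] 1264
rim [515.3 -53.7 241.8  26.6   2.1] 999
green [ 541.7 -290.1  267.6  164.6    9.2] 3380
```

View pics/w4.png

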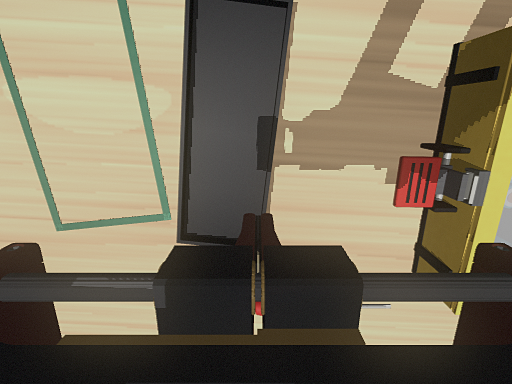

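```bash
python3 -c "
from h import *
plan((538,-53.5,60,177),(538,-53.5,10,177))"
```

```text
at [584.6 -69.6 187.3] yaw -176.7 tiltz [-0.003  0.001] t 26.0 w 0.006 F [-0.1 -0.1 -1. ] gf 0.0
-> [0.09  0.037 0.255] turn [ 0.001 -0.004  0.14 ] rows 2.7
-> [0.09  0.037 0.355] turn [ 0.001 -0.004  0.14 ] rows 3.7
```

Call:
play_rows(
  newtons=20,
  moves=[0.05, 0.037, 0.08, 0, 0, 0.14, 50, 0.09, 0.037, 0.16, 0, 0, 0.14, 50, 0.09, 0.037, 0.24, 0, 0, 0.14, 50, 0.09, 0.037, 0.26, 0, 0, 0.14, 50, 0.09, 0.037, 0.29, 0, 0, 0.14, 50, 0.09, 0.037, 0.32, 0, 0, 0.14, 50, 0.09, 0.037, 0.34, 0, 0, 0.14, 50, 0.09, 0.037, 0.353, 0, 0, 0.14, 50, 0.09, 0.037, 0.353, 0, 0, 0.14, 50, 0.09, 0.037, 0.353, 0, 0, 0.14, 50],
)

```text
clock: 27.0
eef_pos: [539.6, -54.6, 11.9]
orientation: [0.026, 1.0, -0.0, -0.0]
force: [0.6, 0.1, 0.0]
width: 0.498
gripper_force: 0.0
```

```bash
python3 -c "
from h import *
plan((538,-53.5,10,177))"
```

```text
at [539.6 -54.6  11.9] yaw 177.0 tiltz [-0.001 -0.   ] t 27.0 w 0.498 F [0.6 0.1 0. ] gf 0.0
-> [0.003 0.002 0.004] turn [-0.    -0.001  0.001] rows 0.1
```

Closing on the tray's wall.

Call:
play_rows(
  newtons=25,
  moves=[0, 0, 0, 0, 0, 0, 0, 0, 0, 0, 0, 0, 0, 0, 0, 0, 0, 0, 0, 0, 0, 0, 0, 0, 0, 0, 0, 0, 0, 0, 0, 0, 0, 0, 0, 0, 0, 0, 0, 0, 0, 0, 0, 0, 0, 0, 0, 0, 0, 0, 0, 0, 0, 0, 0, 0],
)

```text
clock: 27.8
eef_pos: [539.0, -54.7, 11.4]
orientation: [0.026, 1.0, 0.0, -0.001]
force: [0.0, -0.5, 2.0]
width: 0.058
gripper_force: 25.0
```

```bash
python3 - <<'E'
from h import *
s=robot.sense(); print(s['width']*88)
# tray: wall gripped at TCP; tray pose from earlier centre (535.4,-107.4,-3): offset of grip along tray x
t=s['eef_pos'][:2]; a=np.radians(-3.1); 
u=np.array([np.cos(a),np.sin(a)]); c=np.array([536,-107.9]); ox=(t-c)@u; n=np.array([-u[1],u[0]]); oy=(t-c)@n; print('offset in tray',ox,oy)
b=np.radians(9.35); u=np.array([np.cos(b),np.sin(b)]); n=np.array([-u[1],u[0]])
T=np.array([501.1,-296.2])+ox*u+54.5*n; print(T)
plan((*T,s['eef_pos'][2],yaw(s)+12.4))
E
```

```text
5.068680382163013
offset in tray 0.1488698586148136 53.30426917305584
[ 492.39255205 -242.39988371]
at [539.  -54.7  11.4] yaw 177.0 tiltz [-0.002  0.   ] t 27.8 w 0.058 F [ 0.  -0.5  2. ] gf 25.0
-> [ 0.074 -0.38   0.   ] turn [ 0.    -0.002 -0.276] rows 3.9
```

Call:
play_rows(
  moves=[0.002, -0.01, 0, 0, 0, -0.01, 0, 0.006, -0.03, 0, 0, 0, -0.02, 0, 0.012, -0.06, 0, 0, 0, -0.04, 0, 0.018, -0.09, 0, 0, 0, -0.07, 0, 0.024, -0.12, 0, 0, 0, -0.09, 0, 0.03, -0.15, 0, 0, 0, -0.11, 0, 0.036, -0.18, 0, 0, 0, -0.13, 0, 0.042, -0.21, 0, 0, 0, -0.15, 0, 0.048, -0.24, 0, 0, 0, -0.18, 0, 0.054, -0.27, 0, 0, 0, -0.2, 0, 0.06, -0.3, 0, 0, 0, -0.22, 0, 0.065, -0.33, 0, 0, 0, -0.24, 0, 0.07, -0.355, 0, 0, 0, -0.26, 0, 0.073, -0.372, 0, 0, 0, -0.27, 0, 0.074, -0.38, 0, 0, 0, -0.276, 0, 0.074, -0.38, 0, 0, 0, -0.276, 0, 0.074, -0.38, 0, 0, 0, -0.276, 0, 0.074, -0.38, 0, 0, 0, -0.276, 0],
)

```text
clock: 29.6
eef_pos: [491.6, -242.9, 11.4]
orientation: [-0.083, 0.997, -0.0, -0.001]
force: [-4.4, -1.3, 3.8]
width: 0.054
gripper_force: 25.0
```

```bash
cat >> h.py <<'E'
def bay(f):
    im,d=cap('top'); save(im,f); hsv=cv2.cvtColor(im,cv2.COLOR_RGB2HSV); H,S,V=[hsv[...,i].astype(int) for i in range(3)]
    reg=np.zeros(d.shape,bool); reg[130:280,280:400]=1
    gr=(abs(H-75)<18)&(S>60)&reg; R0=ray('top',None,0)
    q=R0[gr]; print('green all',rect(q))
    for Q in comps(reg&(V<85)&(S<90),ray('top',None,22),300): print('tray',rect(Q),len(Q))
E
python3 -c "
from h import *
plan((492.4,-242.4,11.4,189.4)); bay('t5.png')"
```

```text
at [ 491.6 -242.9   11.4] yaw -170.5 tiltz [-0.003 -0.001] t 29.6 w 0.054 F [-4.4 -1.3  3.8] gf 25.0
-> [-0.002  0.001 -0.   ] turn [-0.    -0.004  0.002] rows 0.0
green all [ 475.9 -264.2  408.9  363.4    1.5]
tray [ 463.3 -260.9  383.4  358.9    1.5] 4288
```

View pics/t5.png

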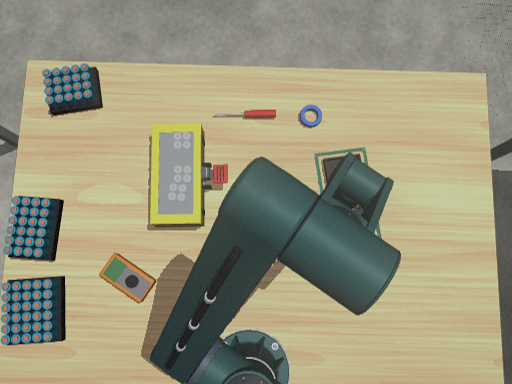

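The tray looks to be in the outline, but the arm hides most of it. I'll release, lift and move aside to check.

Call:
play_rows(
  moves=[0, 0, 0, 0, 0, 0, 20, 0, 0, 0, 0, 0, 0, 30, 0, 0, 0, 0, 0, 0, 30, 0, 0, -0.03, 0, 0, 0, 30, 0, 0, -0.1, 0, 0, 0, 30, 0, 0, -0.2, 0, 0, 0, 30, 0, 0, -0.3, 0, 0, 0, 30, 0, 0.1, -0.36, 0, 0, 0, 30, 0, 0.2, -0.36, 0, 0, 0, 30, 0, 0.3, -0.36, 0, 0, 0, 30, 0, 0.4, -0.36, 0, 0, 0, 30, 0, 0.5, -0.36, 0, 0, 0, 30, 0, 0.6, -0.36, 0, 0, 0, 30, 0, 0.7, -0.36, 0, 0, 0, 30, 0, 0.7, -0.36, 0, 0, 0, 30, 0, 0.7, -0.36, 0, 0, 0, 30, 0, 0.7, -0.36, 0, 0, 0, 30],
)

```text
clock: 31.35
eef_pos: [435.5, 102.1, 191.5]
orientation: [-0.082, 0.997, -0.0, -0.001]
force: [-0.1, -0.0, -0.3]
width: 0.301
gripper_force: 0.0
```

```bash
python3 -c "
from h import *
plan(); bay('t6.png')"
```

```text
at [435.5 102.1 191.5] yaw -170.5 tiltz [-0.001 -0.001] t 31.4 w 0.301 F [-0.1 -0.  -0.3] gf 0.0
green all [ 501.3 -296.2  346.   161.6    9.4]
tray [ 501.3 -293.2  297.7  117.8    9.6] 3673
```

View pics/t6.png

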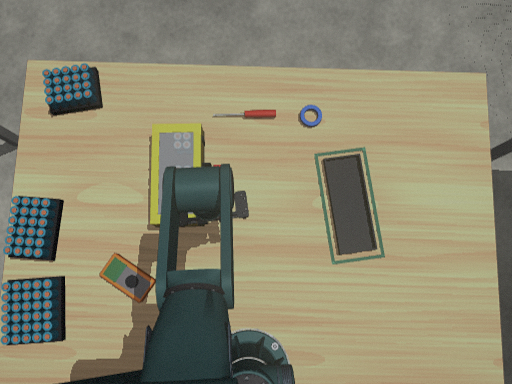

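The tray lies inside the outline, centred to about 3 mm and square to about 0.2°. The lid is shut and the bystanders haven't moved.

```bash
python3 -c "
from h import *
print(robot.close_job())"
```

```text
the job is handed in; nothing more can be done
None
```

The job is handed in at about 31 s, with all three bricks in the case, the lid snapped shut and the tray square inside the green outline; one slip to note is that the latch press drove joint 6 to its range limit and put roughly 80 N on the tool, which I did not check against the judging limits.

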